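# Lock a specimen holder into a tilted stage

## Robot

A 6-joint arm with a two-finger parallel gripper is mounted at the origin on a cart in front of the work surface, level with it; the furniture and walls round the work are solid. World frame = base frame: x ahead of the robot, y to its left, z up, the work surface at z = 0. Lengths are in m, angles in rad, forces in N, time in s.
With the tool pointing down it reaches from about 0.35 to 0.975 m from the base axis. Payload 4.9 kg.
Tool frame: the origin (TCP) lies on the mounting face of the last link; the fingertips stand 173 mm ahead of it and the grasp point (between the pads) lies 155 mm ahead of it (tcp_to_grasp is the distance from the TCP to the grasp point, in m); z points along the fingers, y is the line along which they close (so a half turn about z gives the same grasp; the last joint's range is limited). The gripper opens to 85 mm and grips with 20 to 120 N. Pads are 22 mm wide; open, the fingers measure 114 mm over their backs; the gripper's body (76 mm by 85 mm) begins 54 mm behind the grasp point. The pads swing forward as they close: fully open they stand 13 mm farther back than shut.
Start: joints at [-1.423, 0.053, 1.613, -0, 1.476, -0.119], TCP at [0.165, -0.603, 0.405] pointing down, gripper open.
Joint ranges: [-3.01, 3.01], [-1.01, 2.22], [0.06, 2.58], [-1.02, 4.17], [0.09, 2.62], [-3.14, 3.14]. Speed limits (rad/s): [2.57, 2.57, 3.14, 3.14, 3.14, 3.14].

## Interface

Orientations are given as a rotation vector (axis times angle).
In Python, from station import get_obs, get_image, calibration, finish_job, tcp_to_grasp gives the robot as it stands. The module is installed in compiled form; this text tells all that it offers.
- The arm moves only by the tool arm_command, never from a script. Its argument "plan" is a list that holds one entry, the list of rows, each a list of 6 numbers: the shift along the tool's x, y, z in cm, then the turn, a rotation vector about the tool's x, y, z in rad. A call has 1 to 12 rows; each row is the pose to reach, as a shift and turn from the pose commanded when the call began, along the tool's axes at that moment; what a row does not reach only later rows make up. A row lasts 1/12 s, in which the tool goes at most 41.7 mm and 7.16 degrees, less where a joint would pass 70% of its speed; a pose out of reach is approached as far as the arm can. A call with a gripper value outside its range is refused whole. "gripper" is the closure, from -1 (fully open) to 1 (shut), set as the call begins (left out, the last holds). The fingers move at their own pace and stop on an object; "force" is the grip in N (left out, the last holds). Time passes only in rows, so rows that repeat a pose let the fingers close. It gives the time, the measured TCP pose, the force, the opening and the grip force at its end, in the units of the state.
- get_obs(): the state, without advancing time (a new reading comes with each control period).
- get_image(name): name is "side" or "top" or "wrist"; returns (picture, depth): 420x560x3 uint8, blue, green, red; 420x560 float32, m along the optical axis (not along the pixel's ray), 0 where there is no reading.
- calibration(name): a dict with "fx", "fy", "cx", "cy" (pixels), "dist" ([k1, k2, p1, p2, k3] as OpenCV has them; the pictures are not rectified), "pose" (4x4, takes a point from camera to world coordinates). Camera axes: x right, y up, looking along -z (the intrinsics and any distortion apply to the point x, -y, -z); pixel columns grow to the right and rows downward; lengths in m; the calibration is good to about 2 mm. A picture is of the moment at which its call begins: read the wrist's pose just before it. calibration takes no time and is no camera call; for the wrist camera it gives the pose at the moment of the call.
- finish_job(): hands the job in; it is judged then, once.
The state is a dict: "t": time; "q": joint angles; "dq": joint speeds; "effort": joint torques, N m; "tool_pos": TCP position; "tool_rot": TCP orientation; "contact_force": force on the tool from outside, world axes, zero at the start; "wrist_torque": the same for the moment, N m; "opening": finger opening in m; "grip_force": force on a finger pad.
Only numpy, scipy, OpenCV 4.12 (cv2) and the standard library are available. Lean on these libraries where they do the work, as an engineer would, in place of code of your own. Each camera call takes 0.05 s, during which the arm holds its last target. There are 200 camera calls.

## Task

Mount the holder that carries the round specimen puck on the tilted stage for inspection: put its T-shaped foot through the slot of the stage, press it down against the sprung ring, turn it a quarter turn clockwise (seen looking onto the stage) up to the stop and let it spring back so that it stays locked, then let go. Do not shift the tilt of the stage, and leave the other holder and the things around as they are.

Things in the scene. Friction and masses are not known exactly. Their poses are not given: they have to be found in the camera images.
- holder: the holder to mount: loose, about 0.2 kg, standing in an end hole of the white 3-hole rack (top 30 mm high), flange resting on it. Origin: centre of the underside of its T-foot, x along the foot, z up. Foot 34 (x) x 9.5 (y) x 7 mm; stem 9 mm round, z 7 to 17.5; flange 56 mm round, z 17.5 to 23.5, two black lines on it over the foot's ends. Half a turn about z makes no difference to it.
- holder_grip (a point): middle of the holder's aluminium grip block, 42.5 mm above the holder's origin, axes as the holder. Block 36 mm (x) by 32 mm (y), from 23.5 to 61.5 mm above the origin; a small screw head stands out of its -x face, so grip it across y. On it sits a black round puck, 30 mm diameter, top at 75 mm.
- coupon_holder: a second holder with the same foot and flange, in the other end hole of the rack, 124 mm from the first: it carries an upright flat metal plate (top 84 mm above its origin, the underside of its foot) instead of a round puck. To be left alone.
- stage_face (a point): centre of the slot, on the top face of the 62 mm square steel plate of the stage. z: normal to the face, outward, leaning 25 to 40 degrees from vertical; x: up the slope; y: level. The plate sits in a round receiver turned and clamped by hand: the slot runs within 15 degrees of x either way; this frame does NOT tell how far: look, or rest the foot lightly on it and turn till it drops in.
- slot_floor (a point): point on the slot's axis 8 mm below stage_face, same axes. Slot 38 x 12.6 mm through the top 5 mm, edges bevelled 1 mm; from 5 to 8 mm deep the plate is open only along the slot and along a cross groove square to it, 14 mm wide; below 8 mm the foot is free to turn. Stops let it turn only clockwise (looking onto the face) and halt it about 2 degrees past the quarter turn.
- ring_top (a point): centre of the top of the steel lift ring, out (9 mm above stage_face), same axes; the point stays when the ring sinks. Ring 43 mm inner, 54 mm outer diameter, sprung: 2.5 N starts it, 14 N sinks it flush. Holder origin's z in the stage_face frame: foot resting on the plate 0; flange meets ring -8.5 mm; foot can turn below -15.5; pressed home -17.5; locked in the groove -12 (ring still pushes 7 N).
- stage_base: fixed base of the stage, 150 by 196 mm, origin under its centre. Two cheeks, 65 to 75 mm from the middle in y and up to 100 mm high, bear the tilting plate on a level axis 78 mm above the worktop; clamp knobs outside them reach 92 mm from the middle. Tilt and receiver are clamped stiffly.
- stage_top_edge (a point): middle of the upper edge of the 116 by 122 mm tilting plate: it moves if the tilt is disturbed.
- slide_box: closed slide box, 175 by 69 by 36 mm, a bystander; origin under its centre.
- forceps: steel forceps lying flat, 11 by 124 by 6 mm, a bystander; origin under its centre.
- petri_dish: petri dish, 61 mm diameter, 15 mm high, a bystander; origin under its centre.

How it is judged:
On the way, in this order (a step that is already met when the one before it is completed fails the run):
1. the foot has passed down through the slot (z of holder in the frame of stage_face between -0.022 and -0.007 m and distance between holder and stage_face below 0.022 m and angle between the x axis of holder and the x axis of stage_face, either way round below 0.45 rad), for 0.1 s.
2. the foot, pressed below the plate, has been turned about a quarter turn (z of holder in the frame of stage_face below -0.01 m and distance between holder and stage_face below 0.022 m and angle between the x axis of holder and the x axis of stage_face, either way round above 1.1 rad), for 0.1 s.
At the end, for the whole second after the job is handed in: the puck holder is locked in the stage: foot turned a quarter turn and sprung up into the cross groove (origin 10 to 13.5 mm below the face, within 4 mm of its centre, square within 6 degrees), at rest, released; stage edge within 6 mm, other holder within 10 mm of their start (z of holder in the frame of stage_face between -0.0135 and -0.01 m and x of holder in the frame of stage_face between -0.004 and 0.004 m and y of holder in the frame of stage_face between -0.004 and 0.004 m and angle between the z axis of holder and the z axis of stage_face, either way round below 0.1 rad and angle between the x axis of holder and the x axis of stage_face, either way round above 1.1 rad and linear speed of holder below 0.02 m/s and distance of stage_top_edge from where it was at the start of the episode below 0.006 m and distance of coupon_holder from where it was at the start of the episode below 0.01 m); the robot touches nothing.
It fails at once if the tilt of the stage is shifted (distance of stage_top_edge from where it was at the start of the episode above 0.008 m).
It fails at once if the other holder is disturbed (distance of coupon_holder from where it was at the start of the episode above 0.012 m or angle between coupon_holder's own z axis and vertical above 0.35 rad).
It fails at once if a bystander is disturbed (distance of any of slide_box, forceps, petri_dish from where it was at the start of the episode above 0.03 m).
It also fails if it takes over 61 s, if anything falls off the work surface, if the arm or the gripper's body presses on something with over 40 N, if the wrist force passes 120 N, or if a joint passes its speed limit or range.

## Working session

There is one attempt and no reset: what is moved stays moved. The work goes in short steps, Python scripts to look and compute and a tool call to move; the robot and the scene stay as the last step left them, time stands still between calls to the robot, and variables do not carry over. Pictures are saved under pics/ and viewed, at most 10 in all, crops included, and the job is handed in when it is done.

Besides the shell and the picture viewer there is one more tool, called as a command line: name --argument value ..., lists and objects as JSON in quotes. arm_command: Moves the arm, as the interface text tells. Its arguments: {"type":"object","properties":{"plan":{"type":"array"},"gripper":{"type":"number"},"force":{"type":"number"}},"required":["plan"]}

```bash
mkdir -p pics; cat > h.py <<'E'
import numpy as np, cv2, json
from scipy.spatial.transform import Rotation as R
from station import get_obs,get_image,calibration,finish_job,tcp_to_grasp
def cloud(name):
    c=calibration(name); im,d=get_image(name)
    K=np.array([[c['fx'],0,c['cx']],[0,c['fy'],c['cy']],[0,0,1.]])
    v,u=np.mgrid[0:420,0:560]
    p=cv2.undistortPoints(np.stack([u,v],-1).reshape(-1,1,2).astype(float),K,np.array(c['dist'])).reshape(420,560,2)
    P=np.stack([p[...,0]*d,-p[...,1]*d,-d],-1)
    T=np.array(c['pose']); W=P@T[:3,:3].T+T[:3,3]
    W[d<=0]=np.nan
    return im,d,W,c
E
python3 - <<'E'
from h import *
print(get_obs()); print(tcp_to_grasp)
ims=[]
for n in("top","side"):
    im,d,W,c=cloud(n); np.savez(n,im=im,d=d,W=W); cv2.imwrite(f'pics/{n}.png',im)
    print(n,np.round(c['pose'],3),c['fx'],c['dist'])
E
```

```text
{'t': 0.0, 'q': array([-1.42298199e+00,  5.33248379e-02,  1.61429442e+00,  9.12860004e-06,
        1.47602312e+00, -1.18990446e-01]), 'dq': array([-0.00191645, -0.00049373,  0.00041039, -0.00140905, -0.00072148,
        0.0002755 ]), 'effort': array([ 1.03084225e-03, -3.93681479e+01, -3.70174527e+01, -6.69498445e-05,
        7.09206535e-03, -2.36361177e-05]), 'tool_pos': array([ 0.16474775, -0.60260915,  0.40348227]), 'tool_rot': array([-3.11164864e+00, -4.17580058e-01,  3.21075604e-05]), 'contact_force': array([-0.53681605, -0.137554  ,  0.22029989]), 'wrist_torque': array([ 0.0700499 ,  0.05158984, -0.02255189]), 'grip_force': 0.0, 'opening': 0.08547938615399914}
0.1547
top [[-0.005  0.997 -0.082  0.459]
 [-1.    -0.006 -0.016 -0.045]
 [-0.016  0.082  0.996  1.19 ]
 [ 0.     0.     0.     1.   ]] 416.26768602227787 [-0.11782783  0.          0.          0.          0.        ]
side [[-0.994 -0.091  0.055  0.598]
 [ 0.105 -0.778  0.62   0.584]
 [-0.013  0.622  0.783  0.871]
 [ 0.     0.     0.     1.   ]] 397.5842489919192 [0.03821995 0.         0.         0.         0.        ]
```

View pics/top.png

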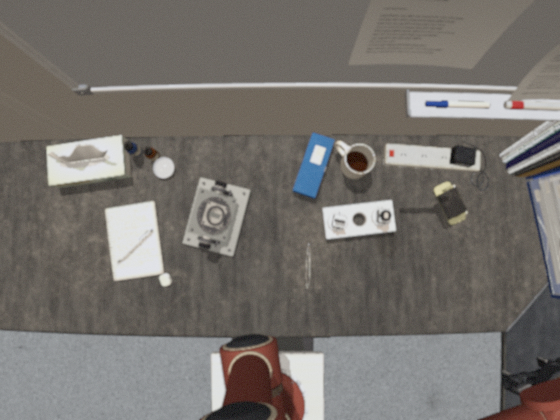

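View pics/side.png

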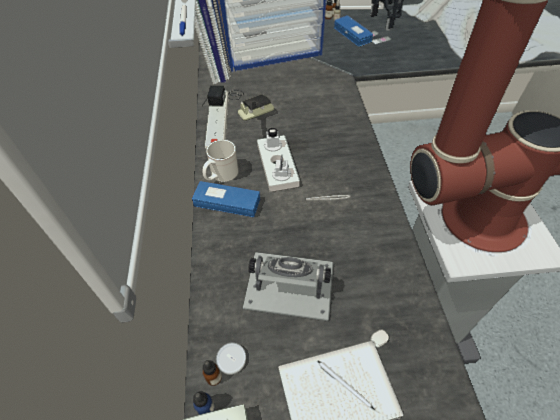

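The top view shows the rack at (360,219). The puck holder is at its right end (383,215) and the plate holder at its left end (338,222). The stage is at (215,215) and the slide box at (315,165). The forceps are at (308,265) and the petri dish at (164,167).

```bash
python3 - <<'E'
from h import *
a=np.load('top.npz');b=np.load('side.npz')
t=cv2.resize(a['im'][195:245,315:405],None,fx=4.4,fy=4.4,interpolation=2)
t2=cv2.resize(a['im'][170:265,175:255],None,fx=3.9,fy=3.9,interpolation=2)
s2=cv2.resize(b['im'][245:325,235:345],None,fx=3.6,fy=3.6,interpolation=2)
o=np.zeros((600,800,3),np.uint8)
for im,(y,x) in((t,(0,0)),(t2,(0,400)),(s2,(300,0))):
    h=min(im.shape[0],600-y);w=min(im.shape[1],(400 if x==0 else 800-x)); o[y:y+h,x:x+w]=im[:h,:w]
cv2.imwrite('pics/crop.png',o)
W=a['W']
np.set_printoptions(precision=3,suppress=True)
for (u,v) in((383,215),(359,219),(338,222),(371,208),(215,215),(217,200),(211,232),(228,212),(203,216)):
    print((u,v),W[v,u])
# z rasters
print('stage z top view'); print((W[185:252:4,185:250:4,2]*1000).round())
print('rack'); print((W[200:240:3,322:400:3,2]*1000).round())
E
```

```text
(383, 215) [ 0.535 -0.316  0.087]
(359, 219) [ 0.53  -0.267  0.002]
(338, 222) [ 0.519 -0.199  0.057]
(371, 208) [ 0.559 -0.297  0.028]
(215, 215) [0.543 0.144 0.015]
(217, 200) [0.578 0.127 0.086]
(211, 232) [0.493 0.143 0.088]
(228, 212) [0.548 0.101 0.063]
(203, 216) [0.534 0.161 0.107]
stage z top view
[[  1.   1.   4.   0.  13.  15.  19.  18.  95.  94.  82.  15.   0.  -2.
    1.   2.   5.]
 [ -1.  -3.   1.  12. 117. 109.  15.  99.  99.  98.  18.  15.  18.  16.
   12.  16.   1.]
 [  1.   2.  -2.  22. 112. 103.  99.  92.  85.  86.  82.  50.  18.  18.
   16.  16.  14.]
 [  2.  -3.   1. 113. 114. 103.  96.  97.  87.  78.  68.  59.  18.  19.
   18.  17.  -1.]
 [  0.  -1.  -2. 118. 112. 111. 105.  96.  89.  84.  66.  60.  49.  17.
   18.  16.  -2.]
 [ -0.   2.  16. 117. 118. 108. 104.  95.  89.  83.  76.  51.  51.  17.
   10.  19.   2.]
 [  2.   1. 111. 114. 115. 108. 112.  97.  82.  91.  75.  63.  48.  16.
   16.   3.  -0.]
 [  4.   2. 113. 112. 110. 106.  15.  14.  83.  78.  67.  67.  15.  19.
   19.  -1.  -0.]
 [ -1.  -3. 119. 113. 115. 107.  96.  13.  16.  77.  64.  59.  14.  15.

[... 1570 characters left out ...]
2. 28. 33.
  36. 76. 76. 85. 74. 31. 32. -5.]
 [ 2. nan 35. 33. 70. 69. 70. 72. 36. 31. 28.  4.  4.  3. 18. 33. 37. 31.
  38. 35. 63. 35. 31. 32. 25. -3.]
 [-3. 30. 33. 37. 57. 71. 67. 72. 29. 31. 29. 33. 29. 32. 28. 33. 32. 35.
  27. 31. 33. 28. 29. 29. 28.  1.]
 [-2. 28. 30. 32. 36. 36. 32. 37. 32. 29. 33. 29. 31. 29. 31. 34. 30. 29.
  28. 32. 31. 29. 29. 32.  4. -1.]
 [-1. 23. 31. 29. 33. 29. 30. 30. 30. 29. 30. 29. 33. 30. 31. 32.  3.  5.
   6. -1.  4.  2. -2. -0.  1.  4.]
 [ 4. 12. 27. 30. 30. 29. 29. 33. 28. 28.  1. -2. -0.  1.  1.  2. -0. -2.
   6. -2. -3. -3. -2.  0. -1. -2.]
 [ 0.  1.  5. -2.  1.  5.  3. -2. -1.  3. -3.  3. -2.  3. -2. -1.  1. -2.
  -0. -2.  1.  3.  0.  5.  2. -2.]]
```

View pics/crop.png

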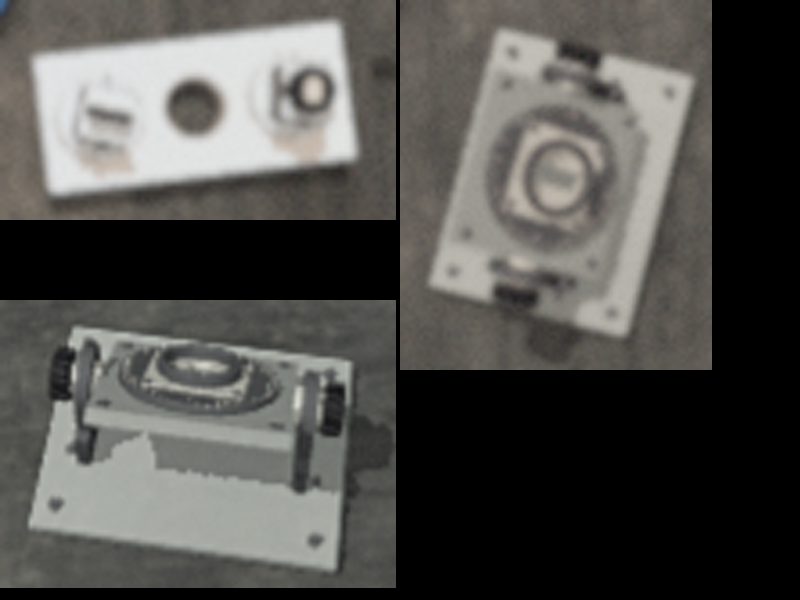

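The crop shows the puck holder on the right, with its screw on the left side of the block. The stage plate has the ring and slot at its centre and leans toward −y. Next I'll fit the stage plane and find the puck.

```bash
cat >> h.py <<'E'
np.set_printoptions(precision=4,suppress=True)
def toolR(): o=get_obs(); return np.array(o['tool_pos']),R.from_rotvec(o['tool_rot'])
def delta(p,Rt):
    "shift in cm and turn from current tool pose to (p,Rt)"
    p0,R0=toolR()
    return np.r_[R0.inv().apply(p-p0)*100,(R0.inv()*Rt).as_rotvec()]
def toolpose(g,z,y):
    "TCP pose for grasp point g, approach z, closing y"
    z=z/np.linalg.norm(z); y=y-z*(y@z); y/=np.linalg.norm(y)
    return g-z*tcp_to_grasp, R.from_matrix(np.c_[np.cross(y,z),y,z])
E
python3 - <<'E'
from h import *
a=np.load('top.npz');b=np.load('side.npz')
# puck: dark round at top z 80-92 near
W=a['W'].reshape(-1,3)
m=(W[:,2]>.08)&(W[:,2]<.098)&(abs(W[:,0]-.535)<.05)&(abs(W[:,1]+.316)<.05)
for n,d in(('top',a),('side',b)):
    W=d['W'].reshape(-1,3); m=(W[:,2]>.079)&(W[:,2]<.098)&(np.hypot(W[:,0]-.535,W[:,1]+.316)<.05)
    print(n,'puck',m.sum(),W[m].mean(0),W[m].min(0),W[m].max(0))
    m=(W[:,2]>.02)&(W[:,2]<.125)&(np.hypot(W[:,0]-.545,W[:,1]-.135)<.058)
    P=W[m]; keep=np.ones(len(P),bool)
    for k in range(15):
        c=P[keep].mean(0); u,s,vt=np.linalg.svd(P[keep]-c); nn=vt[2]*np.sign(vt[2][2]); r=(P-c)@nn
        keep=abs(r)<(.012 if k<8 else .006)
    print(n,'plane c',c,'n',nn,'tilt',np.degrees(np.arccos(nn[2])),keep.sum(),len(P),r[keep].std())
    W=d['W'].reshape(-1,3); m=(W[:,2]>.009)&(W[:,2]<.024)&(np.hypot(W[:,0]-.545,W[:,1]-.11)<.16)
    q=W[m][:,:2].astype(np.float32); print(n,'base',cv2.minAreaRect(q))
    m=(W[:,2]>.024)&(W[:,2]<.035)&(np.hypot(W[:,0]-.525,W[:,1]+.25)<.15); q=W[m][:,:2].astype(np.float32); print(n,'rack',cv2.minAreaRect(q))
c=calibration('wrist'); T=np.array(c['pose']); p,Rt=toolR()
print('cam in tool',Rt.inv().apply(T[:3,3]-p), (Rt.inv().as_matrix()@T[:3,:3]), c['fx'])
print('tool axes',Rt.as_matrix())
E
```

```text
top puck 106 [ 0.5339 -0.3211  0.0875] [ 0.5191 -0.3374  0.0792] [ 0.5485 -0.3074  0.0934]
top plane c [0.5483 0.1368 0.089 ] n [-0.0988 -0.6108  0.7856] tilt 38.220006457949744 1115 1438 0.0030064211466498494
top base ((0.5315703749656677, 0.10886019468307495), (0.21609064936637878, 0.19452542066574097), 74.70840454101562)
top rack ((0.5775807499885559, -0.23847196996212006), (0.19011874496936798, 0.23075984418392181), 7.368797302246094)
side puck 72 [ 0.5368 -0.3174  0.0863] [ 0.5232 -0.3343  0.0792] [ 0.5505 -0.3033  0.0915]
side plane c [0.548  0.1534 0.1006] n [-0.1061 -0.5279  0.8427] tilt 32.57592802174359 799 1049 0.0030115961113541877
side base ((0.5406582355499268, 0.14425118267536163), (0.1521884948015213, 0.19556385278701782), 75.02937316894531)
side rack ((0.5776044726371765, -0.23766419291496277), (0.18663348257541656, 0.23157665133476257), 6.358865261077881)
cam in tool [ 0.068  -0.0004  0.0296] [[-0.0004  0.9634  0.2679]
 [ 1.      0.0003  0.0003]
 [ 0.0003  0.2679 -0.9634]] 374.7357324411664
tool axes [[ 0.9646  0.2637 -0.0003]
 [ 0.2637 -0.9646  0.0018]
 [ 0.0002 -0.0018 -1.    ]]
```

```bash
python3 - <<'E'
from h import *
th=np.radians(35); x=np.array([.259,.966,0]); n=np.r_[-np.sin(th)*x[:2],np.cos(th)]
c=np.array([.546,.14,.093]); y=np.array([.966,-.259,0])
p,Rt=toolpose(c+n*(.28-tcp_to_grasp),-n,y); print(p,delta(p,Rt))
E
```

```text
[ 0.5044 -0.0151  0.3224] [ 48.2509 -47.7016   8.2212   0.3164   0.5528  -1.0086]
```

arm_command --plan '[[[48.25, -47.7, 8.2, 0.316, 0.553, -1.009], [48.25, -47.7, 8.2, 0.316, 0.553, -1.009], [48.25, -47.7, 8.2, 0.316, 0.553, -1.009], [48.25, -47.7, 8.2, 0.316, 0.553, -1.009], [48.25, -47.7, 8.2, 0.316, 0.553, -1.009], [48.25, -47.7, 8.2, 0.316, 0.553, -1.009], [48.25, -47.7, 8.2, 0.316, 0.553, -1.009], [48.25, -47.7, 8.2, 0.316, 0.553, -1.009], [48.25, -47.7, 8.2, 0.316, 0.553, -1.009], [48.25, -47.7, 8.2, 0.316, 0.553, -1.009], [48.25, -47.7, 8.2, 0.316, 0.553, -1.009], [48.25, -47.7, 8.2, 0.316, 0.553, -1.009]]]'

```text
t: 1.1
tool_pos: [0.4137, -0.1713, 0.344]
tool_rot: [-2.136, -1.638, -0.672]
contact_force: [0.8, -0.9, -0.7]
opening: 0.0854
grip_force: 0.0
```

```bash
cat > st.py <<'E'
from h import *
th=np.radians(35); x=np.array([.259,.966,0]); n=np.r_[-np.sin(th)*x[:2],np.cos(th)]
c=np.array([.546,.14,.093]); y=np.array([.966,-.259,0])
p,Rt=toolpose(c+n*(.28-tcp_to_grasp),-n,y); print(p,delta(p,Rt),get_obs()['q'],get_obs()['t'])
E
python3 st.py
```

```text
[ 0.5044 -0.0151  0.3224] [13.0549  4.7115 11.7558  0.0008  0.0015  0.    ] [-0.6862 -0.2985  2.0686  0.5506  1.6388 -0.4614] 1.1
```

arm_command --plan '[[[13.0, 4.7, 11.8, 0, 0, 0], [13.0, 4.7, 11.8, 0, 0, 0], [13.0, 4.7, 11.8, 0, 0, 0], [13.0, 4.7, 11.8, 0, 0, 0], [13.0, 4.7, 11.8, 0, 0, 0], [13.0, 4.7, 11.8, 0, 0, 0], [13.0, 4.7, 11.8, 0, 0, 0]]]'

```text
t: 1.68
tool_pos: [0.5036, -0.0164, 0.3217]
tool_rot: [-2.134, -1.641, -0.67]
contact_force: [-0.1, 0.1, -0.3]
opening: 0.0853
grip_force: 0.0
```

```bash
python3 - <<'E'
from h import *
print(get_obs()['q'],get_obs()['t'],toolR()[0])
im,d,W,c=cloud('wrist'); np.savez('w1',im=im,d=d,W=W,T=c['pose']); cv2.imwrite('pics/w1.png',im)
P=W[::5,::5].reshape(-1,3); 
P=W.reshape(-1,3); P=P[np.linalg.norm(P-[.546,.14,.093],axis=1)<.07]
keep=np.ones(len(P),bool)
for k in range(20):
    cc=P[keep].mean(0); e,v=np.linalg.eigh(np.cov((P[keep]-cc).T)); n=v[:,0]*np.sign(v[2,0]); r=(P-cc)@n
    keep=abs(r)<(.012 if k<8 else .004)
print(cc,n,np.degrees(np.arccos(n[2])),keep.sum(),len(P))
h,e=np.histogram(r,bins=np.arange(-.03,.03,.0015)); print(list(zip((e*1000).round(1),h)))
E
```

```text
[-0.3034 -0.1814  2.011   0.6203  1.3841 -0.1854] 1.6833 [ 0.5036 -0.0164  0.3217]
[0.5405 0.1379 0.0914] [-0.1573 -0.5976  0.7862] 38.17036137864446 12688 24803
[(np.float64(-30.0), np.int64(0)), (np.float64(-28.5), np.int64(0)), (np.float64(-27.0), np.int64(2)), (np.float64(-25.5), np.int64(2)), (np.float64(-24.0), np.int64(5)), (np.float64(-22.5), np.int64(12)), (np.float64(-21.0), np.int64(10)), (np.float64(-19.5), np.int64(14)), (np.float64(-18.0), np.int64(20)), (np.float64(-16.5), np.int64(69)), (np.float64(-15.0), np.int64(85)), (np.float64(-13.5), np.int64(29)), (np.float64(-12.0), np.int64(31)), (np.float64(-10.5), np.int64(162)), (np.float64(-9.0), np.int64(3666)), (np.float64(-7.5), np.int64(5048)), (np.float64(-6.0), np.int64(370)), (np.float64(-4.5), np.int64(146)), (np.float64(-3.0), np.int64(563)), (np.float64(-1.5), np.int64(5859)), (np.float64(0.0), np.int64(5378)), (np.float64(1.5), np.int64(682)), (np.float64(3.0), np.int64(181)), (np.float64(4.5), np.int64(191)), (np.float64(6.0), np.int64(255)), (np.float64(7.5), np.int64(726)), (np.float64(9.0), np.int64(1195)), (np.float64(10.5), np.int64(101)), (np.float64(12.0), np.int64(1)), (np.float64(13.5), np.int64(0)), (np.float64(15.0), np.int64(0)), (np.float64(16.5), np.int64(0)), (np.float64(18.0), np.int64(0)), (np.float64(19.5), np.int64(0)), (np.float64(21.0), np.int64(0)), (np.float64(22.5), np.int64(0)), (np.float64(24.0), np.int64(0)), (np.float64(25.5), np.int64(0)), (np.float64(27.0), np.int64(0))]
```

View pics/w1.png

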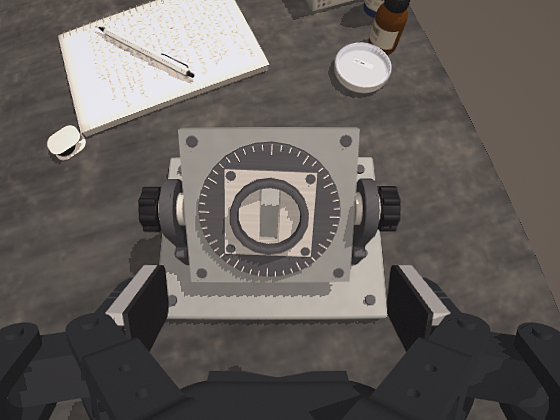

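The wrist view shows the stage squarely. The ring is centred at (269,213), and the slot runs near vertically from (270,190) to (268,240). The plate layers separate cleanly in depth. I'll rectify the image onto the face plane to measure the centre and slot angle.

```bash
cat > rect.py <<'E'
from h import *
f=np.load('w1.npz'); W=f['W']; im=f['im']; P=W.reshape(-1,3)
n=np.array([-.1573,-.5976,.7862]); c0=np.array([.5405,.1379,.0914])
near=np.linalg.norm(P-[.546,.14,.093],axis=1)<.09
# joint plane fit: layers share normal, offsets free
for k in range(10):
    r=(P-c0)@n; A=[];b=[]
    for i,o in enumerate((-.0079,0,.009)):
        m=near&(abs(r-o)<.003); Q=P[m]; E=np.zeros((len(Q),3)); E[:,i]=1
        A.append(np.c_[Q[:,:2],E]); b.append(Q[:,2])
    s=np.linalg.lstsq(np.vstack(A),np.hstack(b),rcond=None)[0]
    n=np.array([-s[0],-s[1],1]); nz=n/np.linalg.norm(n); offs=s[2:]*nz[2]; n=nz
    c0=c0+n*(offs[1]-c0@n)
x=np.array([0,0,1.])-n*n[2]; x/=np.linalg.norm(x); y=np.cross(n,x)
print('n',n,'tilt',np.degrees(np.arccos(n[2])),'offs',offs-offs[1],'x',x,'y',y)
r=(P-c0)@n; U=np.c_[(P-c0)@x,(P-c0)@y]
def sel(lo,hi,rad): return near&(r>lo)&(r<hi)&(np.hypot(*U.T)<rad)
ring=U[sel(.0065,.012,.04)]
(rc,rr)=cv2.minEnclosingCircle(ring.astype(np.float32)); print('ring encl',rc,rr, 'mean',ring.mean(0))
# algebraic circle from annulus: midpoint circle
A=np.c_[2*ring,np.ones(len(ring))]; s=np.linalg.lstsq(A,(ring**2).sum(1),rcond=None)[0]; print('circ fit',s[:2],np.sqrt(s[2]+s[:2]@s[:2]))
pl=U[sel(-.003,.003,.06)]; print('plate',cv2.minAreaRect(pl.astype(np.float32)))
h=cv2.convexHull(pl.astype(np.float32)); 
big=U[near&(abs(r-offs[0]+offs[1])<.003)]; print('tiltplate',cv2.minAreaRect(big.astype(np.float32)))
# rectified picture: 0.2mm per px, image up=+x, right=-y
c=calibration('wrist'); T=f['T']; K=np.array([[c['fx'],0,c['cx']],[0,c['fy'],c['cy']],[0,0,1.]])
S=300; v,u=np.mgrid[0:2*S,0:2*S]
X=c0+((S-v)[...,None]*x+(S-u)[...,None]*y)*.00015
C=(X.reshape(-1,3)-T[:3,3])@T[:3,:3]; q=C*[1,-1,-1]
uv,_=cv2.projectPoints(q,np.zeros(3),np.zeros(3),K,np.array(c['dist']))
uv=uv.reshape(2*S,2*S,2).astype(np.float32)
cv2.imwrite('pics/rect.png',cv2.remap(im,uv[...,0],uv[...,1],cv2.INTER_CUBIC))
np.savez('stage',n=n,x=x,y=y,c0=c0)
print('c0',c0)
E
python3 rect.py
```

```text
n [-0.1575 -0.5982  0.7857] tilt 38.21222230202499 offs [-0.0074  0.      0.0088] x [0.2001 0.7598 0.6186] y [-0.967   0.2547  0.    ]
ring encl (-0.003912623040378094, 0.002042135689407587) 0.027133410796523094 mean [-0.0026  0.0019]
circ fit [-0.0033  0.0019] 0.024008525019402555
plate ((-0.003702498972415924, 0.002000473439693451), (0.09931142628192902, 0.09914420545101166), 43.33605194091797)
tiltplate ((-0.003982476890087128, -0.0022196173667907715), (0.17409010231494904, 0.11704080551862717), 89.96663665771484)
c0 [0.5405 0.1379 0.0914]
```

View pics/rect.png

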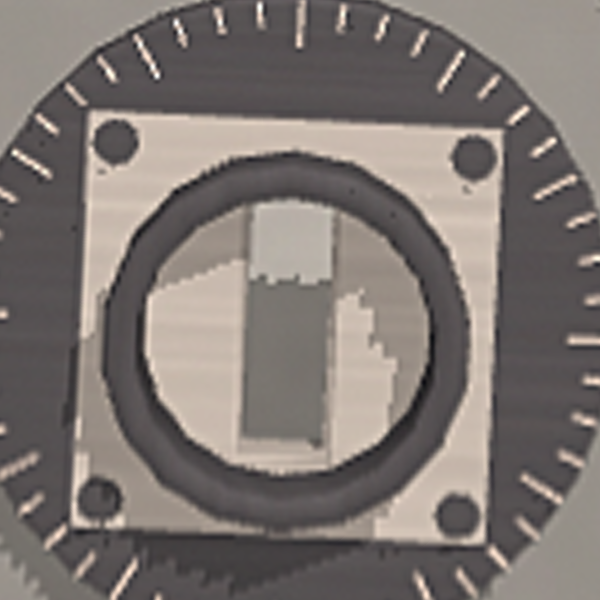

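The plate corners are at (88,110), (503,129), (489,546) and (74,527). That puts the centre at rectified pixel (288.5,328), i.e. x −4.1 mm and y +1.8 mm from c0. The slot leans about 2.1° from x toward −y. Next I'll view the holder.

```bash
cat >> h.py <<'E'
def stage():
    f=np.load('stage.npz'); n,x,y=f['n'],f['x'],f['y']
    return f['c0']-.0041*x+.0018*y, x,y,n
E
python3 - <<'E'
from h import *
print(stage()[0])
p,Rt=toolpose(np.array([.535,-.319,.06+.125]),np.array([0,0,-1.]),np.array([.992,.122,0])); print(p,delta(p,Rt))
E
```

```text
[0.5379 0.1352 0.0889]
[ 0.535  -0.319   0.3397] [-22.2354  10.8364 -17.6532   0.1171  -0.601   -0.3715]
```

arm_command --plan '[[[-22.2, 10.8, -17.65, 0.117, -0.601, -0.372], [-22.2, 10.8, -17.65, 0.117, -0.601, -0.372], [-22.2, 10.8, -17.65, 0.117, -0.601, -0.372], [-22.2, 10.8, -17.65, 0.117, -0.601, -0.372], [-22.2, 10.8, -17.65, 0.117, -0.601, -0.372], [-22.2, 10.8, -17.65, 0.117, -0.601, -0.372], [-22.2, 10.8, -17.65, 0.117, -0.601, -0.372], [-22.2, 10.8, -17.65, 0.117, -0.601, -0.372], [-22.2, 10.8, -17.65, 0.117, -0.601, -0.372], [-22.2, 10.8, -17.65, 0.117, -0.601, -0.372], [-22.2, 10.8, -17.65, 0.117, -0.601, -0.372], [-22.2, 10.8, -17.65, 0.117, -0.601, -0.372]]]'

```text
t: 2.73
tool_pos: [0.5344, -0.3175, 0.34]
tool_rot: [-2.081, -2.353, -0.002]
contact_force: [0.5, 0.2, -0.3]
opening: 0.0858
grip_force: 0.0
```

```bash
python3 - <<'E'
from h import *
print(get_obs()['q'],get_obs()['t'],toolR()[0])
im,d,W,c=cloud('wrist'); np.savez('w2',im=im,d=d,W=W,T=c['pose'])
P=W.reshape(-1,3); h=np.hypot(P[:,0]-.535,P[:,1]+.319)<.035
m=h&(P[:,2]>.083)&(P[:,2]<.095); print('puck',cv2.minEnclosingCircle(P[m][:,:2].astype(np.float32)),P[m][:,2].mean())
m=h&(P[:,2]>.068)&(P[:,2]<.080); print('block top',cv2.minAreaRect(P[m][:,:2].astype(np.float32)),P[m][:,2].mean())
x0,x1,y0,y1=180,380,120,290
cv2.imwrite('pics/w2.png',cv2.resize(im[y0:y1,x0:x1],None,fx=3.5,fy=3.5,interpolation=2))
E
```

```text
[-0.656   0.0917  1.6818  0.0013  1.3682 -0.779 ] 2.7333 [ 0.5344 -0.3175  0.34  ]
puck ((0.5349713563919067, -0.32156839966773987), 0.015156988985836506) 0.08861431729540985
block top ((0.5330816507339478, -0.3215206265449524), (0.03246571868658066, 0.04007340595126152), 86.68013000488281) 0.07439565120829929
```

View pics/w2.png

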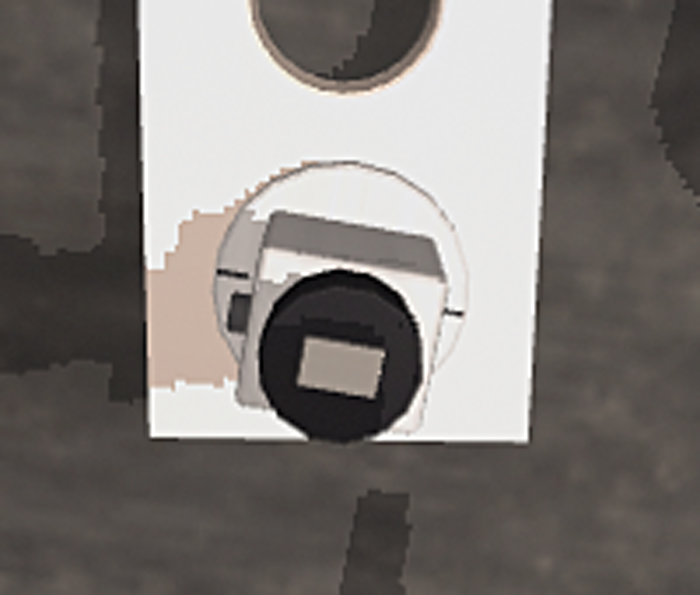

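The puck is at crop (340,355). The flange lines are at (232,273) on the left and (453,313) on the right, and the screw is on the left face. So the foot runs roughly along the tool's y, and the gripper must turn about 90° to grip across the block.

```bash
python3 - <<'E'
from h import *
f=np.load('w2.npz'); T=f['T']; c=calibration('wrist'); K=np.array([[c['fx'],0,c['cx']],[0,c['fy'],c['cy']],[0,0,1.]])
def cast(px,z):
    p=cv2.undistortPoints(np.array(px,float).reshape(-1,1,2),K,np.array(c['dist'])).reshape(-1,2)
    d=np.c_[p[:,0],-p[:,1],-np.ones(len(p))]@T[:3,:3].T
    return T[:3,3]+d*((z-T[2,3])/d[:,2])[:,None]
q=lambda a:[(180+x/3.5,120+y/3.5) for x,y in a]
L=cast(q([(218,271),(246,275),(442,312),(465,315)]),.036); print(L)
mid=(L[0]+L[3])/2; print('mid',mid,'in',(L[1]+L[2])/2)
hx=L[3]-L[0]; hx/=np.linalg.norm(hx)
B=cast(q([(262,250),(444,281)]),.074); e=B[1]-B[0]; print('angles',np.degrees(np.arctan2(hx[1],hx[0])),np.degrees(np.arctan2(e[1],e[0])),B)
print('puck',cast(q([(340,355)]),.0875))
E
```

```text
[[ 0.5084 -0.3207  0.036 ]
 [ 0.5145 -0.3208  0.036 ]
 [ 0.5577 -0.3239  0.036 ]
 [ 0.5628 -0.324   0.036 ]]
mid [ 0.5356 -0.3223  0.036 ] in [ 0.5361 -0.3224  0.036 ]
angles -3.430388079629708 -2.919974391242656 [[ 0.5186 -0.3059  0.074 ]
 [ 0.5529 -0.3077  0.074 ]]
puck [[ 0.5349 -0.3201  0.0875]]
```

```bash
python3 - <<'E'
from h import *
p,Rt=toolpose(np.array([.5353,-.3218,.125]),np.array([0,0,-1.]),np.array([-.058,-.998,0])); print(p,delta(p,Rt))
E
```

```text
[ 0.5353 -0.3218  0.2797] [-0.4543  0.0088  6.036   0.     -0.0013  1.7521]
```

arm_command --plan '[[[-0.45, 0, 6.0, 0, 0, 1.752], [-0.45, 0, 6.0, 0, 0, 1.752], [-0.45, 0, 6.0, 0, 0, 1.752], [-0.45, 0, 6.0, 0, 0, 1.752], [-0.45, 0, 6.0, 0, 0, 1.752], [-0.45, 0, 6.0, 0, 0, 1.752], [-0.45, 0, 6.0, 0, 0, 1.752], [-0.45, 0, 6.0, 0, 0, 1.752], [-0.45, 0, 6.0, 0, 0, 1.752], [-0.45, 0, 6.0, 0, 0, 1.752], [-0.45, 0, 6.0, 0, 0, 1.752], [-0.45, 0, 6.0, 0, 0, 1.752]]]'

```text
t: 3.78
tool_pos: [0.5356, -0.3217, 0.2803]
tool_rot: [-3.127, -0.296, -0.002]
contact_force: [0.1, -0.9, 0.8]
opening: 0.0854
grip_force: 0.0
```

```bash
python3 - <<'E'
from h import *
print(get_obs()['q'])
p,Rt=toolpose(np.array([.5353,-.3218,.125]),np.array([0,0,-1.]),np.array([-.058,-.998,0])); print(p,delta(p,Rt))
E
```

```text
[-0.6601  0.1564  1.7164  0.0011  1.2682  0.7219]
[ 0.5353 -0.3218  0.2797] [-0.0283  0.0053  0.0615 -0.0004 -0.0012  0.2465]
```

arm_command --plan '[[[0, 0, 0, 0, 0, 0.246], [0, 0, 0, 0, 0, 0.246], [0, 0, 1.0, 0, 0, 0.246], [0, 0, 3.0, 0, 0, 0.246], [0, 0, 5.0, 0, 0, 0.246], [0, 0, 6.8, 0, 0, 0.246], [0, 0, 6.8, 0, 0, 0.246], [0, 0, 6.8, 0, 0, 0.246]]]'

```text
t: 4.45
tool_pos: [0.535, -0.3218, 0.2104]
tool_rot: [-3.138, 0.079, 0.003]
contact_force: [0.6, -0.9, 0.0]
opening: 0.0852
grip_force: 0.0
```

arm_command --plan '[[[0, 0, 0, 0, 0, 0], [0, 0, 0, 0, 0, 0], [0, 0, 0, 0, 0, 0], [0, 0, 0, 0, 0, 0], [0, 0, 0, 0, 0, 0], [0, 0, 0, 0, 0, 0], [0, 0, 0, 0, 0, 0], [0, 0, 0, 0, 0, 0]]]' --gripper 1 --force 60

```text
t: 5.12
tool_pos: [0.536, -0.3233, 0.2136]
tool_rot: [3.14, -0.083, 0.005]
contact_force: [0.3, 1.4, 5.9]
opening: 0.0312
grip_force: 61.2
```

arm_command --plan '[[[0, 0, -2, 0, 0, 0], [0, 0, -5, 0, 0, 0], [0, 0, -8, 0, 0, 0], [0, 0, -11, 0, 0, 0], [0, 0, -14, 0, 0, 0], [0, 0, -14, 0, 0, 0], [0, 0, -14, 0, 0, 0], [0, 0, -14, 0, 0, 0]]]'

```text
t: 5.78
tool_pos: [0.5348, -0.3226, 0.3499]
tool_rot: [-3.138, 0.083, 0.003]
contact_force: [-0.5, 0.8, -3.6]
opening: 0.031
grip_force: 60.8
```

```bash
python3 - <<'E'
from h import *
o=get_obs(); print(o['q'],o['tool_pos'],o['contact_force'],o['opening'])
im,d,W,c=cloud('wrist'); T=np.array(c['pose'])
p,Rt=toolR(); Q=Rt.inv().apply(W.reshape(-1,3)-p).reshape(W.shape); np.savez('w3',im=im,Q=Q)
A=Q.reshape(-1,3)
# puck top & block top in tool frame
for lo,hi,r in((.115,.132,.03),(.132,.146,.035),(.17,.185,.05)):
    m=(A[:,2]>lo)&(A[:,2]<hi)&(np.hypot(A[:,0],A[:,1])<r); print(lo,m.sum(),A[m].mean(0),cv2.minAreaRect(A[m][:,:2].astype(np.float32)) if m.sum()>5 else '')
cv2.imwrite('pics/w3.png',im)
E
```

```text
[-0.662   0.0908  1.6657  0.0009  1.3878  0.9616] [ 0.5348 -0.3226  0.3499] [-0.4883  0.8164 -3.6429] 0.030962356345741862
0.115 9470 [ 0.0048 -0.0001  0.124 ] ((0.0007616737857460976, 0.00013752654194831848), (0.05488111823797226, 0.028149845078587532), 89.60420989990234)
0.132 5370 [ 0.0112 -0.0003  0.1377] ((0.0001436714082956314, -4.811771214008331e-05), (0.05872286483645439, 0.03553125262260437), 89.1980209350586)
0.17 3155 [ 0.0182 -0.0002  0.1755] ((0.014578781090676785, -0.0003005433827638626), (0.05451945215463638, 0.025051487609744072), 89.79422760009766)
```

View pics/w3.png

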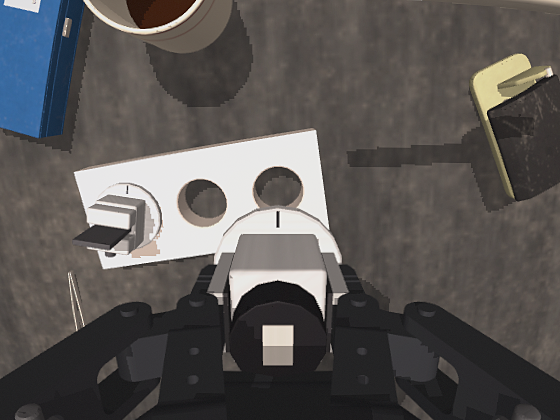

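The held holder sits straight: the flange line is at (278,218) and the block is level between the pads. I'll compute its offset in the tool frame and the approach pose over the slot.

```bash
python3 - <<'E'
from h import *
f=np.load('w3.npz'); A=f['Q'].reshape(-1,3); g=f['im'].reshape(-1,3).mean(1)
m=(abs(A[:,2]-.124)<.003)&(abs(A[:,1])<.0156)&(abs(A[:,0])<.02); P=A[m]; print('puck',m.sum(),P.min(0),P.max(0),np.percentile(P[:,0],[.5,99.5]),np.median(P[:,2]))
m=(abs(A[:,2]-.1376)<.003)&(abs(A[:,1])<.014)&(abs(A[:,0])<.03); P=A[m]; print('block top',np.percentile(P[:,0],[.2,50,99.8]),np.median(P[:,2]))
m=(abs(A[:,2]-.1755)<.003)&(np.hypot(A[:,0],A[:,1])<.04)&(abs(A[:,1])<.03); P=A[m]
b=[]
for y in np.arange(-.024,.0241,.002):
    s=P[abs(P[:,1]-y)<.0007]
    if len(s)>3: b.append((s[:,0].max(),y))
b=np.array(b); s=np.linalg.lstsq(np.c_[2*b,np.ones(len(b))],(b**2).sum(1),rcond=None)[0]; print('flange circ',s[:2],np.sqrt(s[2]+s[:2]@s[:2]),np.median(P[:,2]), np.mean([x-np.sqrt(.028**2-y*y) for x,y in b]))
E
cat > app.py <<'E'
from h import *
import sys
S,x,y,n=stage()
def hold(h,ang,dx=0,dy=0,off=(0,0,.199)):
    "tool pose with holder origin at height h on slot axis, foot turned ang deg about -n from the slot"
    a=np.radians(-2.1-ang); fx=np.cos(a)*x+np.sin(a)*y; ty=np.cross(-n,fx)
    Rt=R.from_matrix(np.c_[fx,ty,-n]); o=S+n*h+dx*x+dy*y
    return o-Rt.apply(off),Rt
def cur(off=(0,0,.199)):
    p,Rt=toolR(); o=p+Rt.apply(off)-S; fx=Rt.apply([1,0,0]); F=get_obs()
    return np.array([o@x,o@y,o@n])*1000,np.degrees(-np.arctan2(fx@y,fx@x))-2.1,np.degrees(np.arccos(-Rt.apply([0,0,1])@n)),np.array([F['contact_force']@v for v in(x,y,n)]),F['wrist_torque']
E
python3 - <<'E'
from app import *
p,Rt=hold(.03,0); print(p,delta(p,Rt))
E
```

```text
puck 6324 [-0.0133 -0.0148  0.1217] [0.0148 0.0143 0.127 ] [-0.0119  0.0141] 0.12389623255041946
block top [0.004  0.0143 0.0176] 0.13753346485594425
flange circ [-0.0017 -0.0002] 0.028589070002983653 0.17543601305863163 -0.000944226857131813
[ 0.5019 -0.0018  0.2688] [ -4.9487 -31.8275   8.1313   0.4581   0.5482  -1.2786]
```

```bash
sed -i 's/off=(0,0,.199)/off=(-.0005,-.0002,.199)/g' app.py; python3 - <<'E'
from app import *
p,Rt=hold(.07,0); print(p,delta(p,Rt))
E
```

```text
[ 0.4959 -0.0254  0.3005] [ -5.4319 -29.4485   4.9516   0.4581   0.5482  -1.2786]
```

arm_command --plan '[[[-5.4, -29.4, 4.95, 0.458, 0.548, -1.279], [-5.4, -29.4, 4.95, 0.458, 0.548, -1.279], [-5.4, -29.4, 4.95, 0.458, 0.548, -1.279], [-5.4, -29.4, 4.95, 0.458, 0.548, -1.279], [-5.4, -29.4, 4.95, 0.458, 0.548, -1.279], [-5.4, -29.4, 4.95, 0.458, 0.548, -1.279], [-5.4, -29.4, 4.95, 0.458, 0.548, -1.279], [-5.4, -29.4, 4.95, 0.458, 0.548, -1.279], [-5.4, -29.4, 4.95, 0.458, 0.548, -1.279], [-5.4, -29.4, 4.95, 0.458, 0.548, -1.279], [-5.4, -29.4, 4.95, 0.458, 0.548, -1.279], [-5.4, -29.4, 4.95, 0.458, 0.548, -1.279]]]'

```text
t: 6.83
tool_pos: [0.496, -0.0261, 0.2998]
tool_rot: [-2.112, -1.577, -0.712]
contact_force: [0.4, 0.5, -3.4]
opening: 0.0312
grip_force: 61.2
```

```bash
python3 - <<'E'
from app import *
p,Rt=hold(.025,0); print(delta(p,Rt),cur(),get_obs()['q'])
E
```

```text
[ 0.1053 -0.0248  4.4811 -0.002   0.0008  0.0054] (array([-1.177 ,  0.0898, 69.8123]), np.float64(-0.3122344227810985), np.float64(0.12206182705997756), array([-1.6102, -0.2886, -3.01  ]), array([-0.6316,  0.1318,  0.0474])) [-0.3374 -0.166   2.0435  0.6778  1.3812 -0.2224]
```

arm_command --plan '[[[0.1, 0, 2, 0, 0, 0.005], [0.1, 0, 4.5, 0, 0, 0.005], [0.1, 0, 4.5, 0, 0, 0.005], [0.1, 0, 4.5, 0, 0, 0.005], [0.1, 0, 4.5, 0, 0, 0.005]]]'

```text
t: 7.25
tool_pos: [0.5041, 0.001, 0.2669]
tool_rot: [-2.121, -1.568, -0.711]
contact_force: [0.4, -0.1, -2.2]
opening: 0.0311
grip_force: 61.1
```

```bash
cat > look.py <<'E'
from app import *
import sys
print(cur()); im,d,W,c=cloud('wrist'); T=np.array(c['pose']); K=np.array([[c['fx'],0,c['cx']],[0,c['fy'],c['cy']],[0,0,1.]])
H=300; v,u=np.mgrid[0:2*H,0:2*H]
X=S+((H-v)[...,None]*x+(H-u)[...,None]*y)*.00015
q=(X.reshape(-1,3)-T[:3,3])@T[:3,:3]*[1,-1,-1]
uv=cv2.projectPoints(q,np.zeros(3),np.zeros(3),K,np.array(c['dist']))[0].reshape(2*H,2*H,2).astype(np.float32)
cv2.imwrite(sys.argv[1],cv2.remap(im,uv[...,0],uv[...,1],cv2.INTER_CUBIC))
P=W.reshape(-1,3)-S; r=P@n; m=(abs(r)<.003)&(np.linalg.norm(P,axis=1)<.05); print('face offset mm',r[m].mean()*1000,m.sum())
E
python3 look.py pics/r4.png
```

```text
(array([ 0.3364, -1.5842, 26.5167]), np.float64(0.16787169177184813), np.float64(0.18260711953374115), array([-1.364 , -0.4129, -1.7477]), array([-0.5197,  0.1687, -0.0063]))
face offset mm -0.13140314938601738 10950
```

View pics/r4.png

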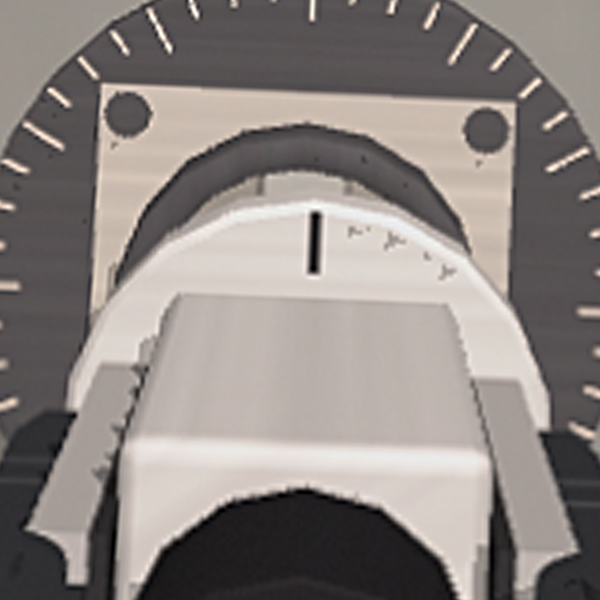

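The rectified view puts the upper plate corners at (102,83) and (517,101), which agrees with the earlier centre to 0.4 mm. The holder's flange line at (315,240) shows it about 1.2 mm off toward −y. I'll correct that and descend.

arm_command --plan '[[[-0.03, -0.12, 0.5, 0, 0, 0], [-0.03, -0.12, 1.5, 0, 0, 0], [-0.03, -0.12, 2.3, 0, 0, 0], [-0.03, -0.12, 2.3, 0, 0, 0], [-0.03, -0.12, 2.3, 0, 0, 0]]]'

```text
t: 7.72
tool_pos: [0.5067, 0.0153, 0.2489]
tool_rot: [-2.12, -1.569, -0.712]
contact_force: [0.4, -0.7, -2.3]
opening: 0.0315
grip_force: 61.2
```

```bash
cat > c.py <<'E'
from app import *
o=get_obs()
print('t',o['t'],cur(), 'd0',delta(*hold(cur()[0][2]/1000,0,-.0,-.0004)))
E
python3 c.py
```

```text
t 7.7167 (array([ 0.6225, -0.443 ,  3.3736]), np.float64(0.11747592968336429), np.float64(0.169412335969344), array([-1.8988, -0.5555, -1.4425]), array([-0.5142,  0.1429, -0.0038])) d0 [-0.1072  0.0361  0.0001  0.0019  0.0023 -0.002 ]
```

arm_command --plan '[[[-0.06, 0, 0.2, 0, 0, 0], [-0.06, 0, 0.4, 0, 0, 0], [-0.06, 0, 0.6, 0, 0, 0], [-0.06, 0, 0.8, 0, 0, 0], [-0.06, 0, 1.0, 0, 0, 0], [-0.06, 0, 1.1, 0, 0, 0], [-0.06, 0, 1.1, 0, 0, 0]]]'

```text
t: 8.3
tool_pos: [0.5086, 0.021, 0.2406]
tool_rot: [-2.121, -1.569, -0.713]
contact_force: [-1.8, -0.4, -0.7]
opening: 0.031
grip_force: 61.6
```

```bash
python3 c.py
```

```text
t 8.3 (array([ 0.2162, -1.1218, -6.8504]), np.float64(0.0866689185070455), np.float64(0.22672361773036515), array([-1.1388,  1.6217, -0.0495]), array([-0.4776,  0.3891,  0.1874])) d0 [-0.0691 -0.0066 -0.0001  0.0033  0.0023 -0.0015]
```

The foot is through the slot. Next I'll press it home.

arm_command --plan '[[[-0.03, 0, 0.2, 0, 0, 0], [-0.03, 0, 0.4, 0, 0, 0], [-0.03, 0, 0.6, 0, 0, 0], [-0.03, 0, 0.8, 0, 0, 0], [-0.03, 0, 1.0, 0, 0, 0], [-0.03, 0, 1.05, 0, 0, 0], [-0.03, 0, 1.05, 0, 0, 0]]]'

```text
t: 8.88
tool_pos: [0.5105, 0.0262, 0.2338]
tool_rot: [-2.12, -1.571, -0.712]
contact_force: [-11.0, -10.1, 11.0]
opening: 0.0313
grip_force: 63.9
```

```bash
python3 c.py
```

```text
t 8.8833 (array([  0.3086,  -1.4425, -15.5707]), np.float64(-0.007688696250083726), np.float64(0.20208875467822174), array([-3.0699,  8.0978, 16.4151]), array([-0.2834,  1.3617,  1.0142])) d0 [-0.0876 -0.0569 -0.0001  0.0023  0.0027  0.0001]
```

arm_command --plan '[[[0, -0.05, 0, 0, 0, 0], [0, -0.1, 0, 0, 0, 0], [0, -0.1, 0.05, 0, 0, 0], [0, -0.1, 0.1, 0, 0, 0], [0, -0.1, 0.1, 0, 0, 0]]]'

```text
t: 9.3
tool_pos: [0.5102, 0.0264, 0.2339]
tool_rot: [-2.121, -1.573, -0.714]
contact_force: [-12.1, -15.4, 14.5]
opening: 0.0313
grip_force: 64.6
```

```bash
python3 c.py
```

```text
t 9.3 (array([  0.2925,  -1.4996, -15.5956]), np.float64(-0.05093349386850621), np.float64(0.31906208700475486), array([-5.154 ,  7.7911, 22.5268]), array([-0.5047,  1.4709,  1.0294])) d0 [-0.1025 -0.0224 -0.0001  0.0043  0.0035  0.0009]
```

arm_command --plan '[[[0, -0.05, 0, 0, 0, 0.1], [0, -0.05, 0, 0, 0, 0.2], [0, -0.05, 0, 0, 0, 0.3], [0, -0.05, 0, 0, 0, 0.35], [0, -0.05, 0, 0, 0, 0.35]]]'

```text
t: 9.72
tool_pos: [0.5103, 0.0265, 0.2341]
tool_rot: [-2.314, -1.151, -0.594]
contact_force: [-7.4, -12.3, 9.7]
opening: 0.0315
grip_force: 63.8
```

```bash
cat >> c.py <<'E'
print('torque n',get_obs()['wrist_torque']@n,'open',get_obs()['opening'])
E
python3 c.py
```

```text
t 9.7167 (array([  0.6465,  -2.0175, -15.4948]), np.float64(20.091749830949556), np.float64(0.469334604053491), array([-4.8288,  3.999 , 16.105 ]), array([-0.6295,  0.8796,  0.4994])) d0 [-0.1262  0.019  -0.0003  0.008   0.0019 -0.3507]
torque n -0.03457940117451691 open 0.03153217056584625
```

arm_command --plan '[[[0, 0, 0, 0, 0, 0.12], [0, 0, 0, 0, 0, 0.24], [0, 0, 0, 0, 0, 0.36], [0, 0, 0, 0, 0, 0.48], [0, 0, 0, 0, 0, 0.6], [0, 0, 0, 0, 0, 0.72], [0, 0, 0, 0, 0, 0.84], [0, 0, 0, 0, 0, 0.96], [0, 0, 0, 0, 0, 1.08], [0, 0, 0, 0, 0, 1.18], [0, 0, 0, 0, 0, 1.18]]]'

```text
t: 10.63
tool_pos: [0.5102, 0.0263, 0.2338]
tool_rot: [-2.463, 0.32, -0.12]
contact_force: [-6.7, -13.9, 8.5]
opening: 0.0316
grip_force: 63.8
```

```bash
python3 c.py
```

```text
t 10.6333 (array([  0.5662,  -2.0275, -15.5676]), np.float64(87.79092850471787), np.float64(0.534996097104789), array([-6.7043,  2.9404, 16.0554]), array([-1.0102,  0.8871,  0.3976])) d0 [-0.0341  0.0868 -0.0002  0.01   -0.0024 -1.5322]
torque n -0.05903322552427144 open 0.0315723196641088
```

arm_command --plan '[[[0, 0, 0, 0, 0, 0.03], [0, 0, 0, 0, 0, 0.06], [0, 0, 0, 0, 0, 0.08], [0, 0, 0, 0, 0, 0.08], [0, 0, 0, 0, 0, 0.08]]]'

```text
t: 11.05
tool_pos: [0.5099, 0.0259, 0.2335]
tool_rot: [-2.449, 0.413, -0.086]
contact_force: [-9.0, -17.8, 9.5]
opening: 0.0311
grip_force: 64.2
```

```bash
python3 c.py
```

```text
t 11.05 (array([ -0.4109,  -1.6336, -15.5613]), np.float64(92.15906747237771), np.float64(0.5620276835236592), array([-9.4378,  4.1704, 19.4774]), array([-1.4919,  1.0128,  0.803 ])) d0 [-0.0098  0.0245 -0.0004  0.0109 -0.0006 -1.6085]
torque n 0.26018134775547175 open 0.031138375666088017
```

arm_command --plan '[[[0, 0, 0, 0, 0, -0.03], [0, 0, -0.15, 0, 0, -0.03], [0, 0, -0.3, 0, 0, -0.03], [0, 0, -0.45, 0, 0, -0.03], [0, 0, -0.6, 0, 0, -0.03], [0, 0, -0.7, 0, 0, -0.03], [0, 0, -0.7, 0, 0, -0.03]]]'

```text
t: 11.63
tool_pos: [0.5088, 0.0227, 0.2376]
tool_rot: [-2.453, 0.38, -0.101]
contact_force: [0.9, -7.5, -0.9]
opening: 0.0313
grip_force: 61.9
```

```bash
python3 c.py
```

```text
t 11.6333 (array([ -0.1621,  -1.7982, -10.2049]), np.float64(90.57527066067708), np.float64(0.6033695338336124), array([-6.0851, -2.7703,  3.6251]), array([-1.3245,  0.0814, -0.1845])) d0 [ 0.0172  0.0126 -0.0003  0.0111 -0.0037 -1.5808]
torque n 0.014984850153197091 open 0.03129146262580207
```

arm_command --plan '[[[0, 0, -0.03, 0, 0, 0], [0, 0, -0.03, 0, 0, 0], [0, 0, -0.03, 0, 0, 0], [0, 0, -0.03, 0, 0, 0], [0, 0, -0.03, 0, 0, 0], [0, 0, -0.03, 0, 0, 0]]]' --gripper -0.2 --force 20

```text
t: 12.13
tool_pos: [0.5078, 0.0238, 0.2373]
tool_rot: [-2.45, 0.378, -0.094]
contact_force: [-0.7, 0.1, -0.8]
opening: 0.0514
grip_force: 0.0
```

```bash
python3 c.py
```

```text
t 12.1333 (array([  0.9483,   0.586 , -11.0488]), np.float64(90.61355123994664), np.float64(0.22906382967371977), array([-0.5626,  0.7175, -0.5882]), array([-0.249 ,  0.1444, -0.034 ])) d0 [ 0.1437  0.0553  0.0007  0.0042 -0.0014 -1.5815]
torque n -0.07381963038396211 open 0.051437397002883634
```

Released. I'll back off along the normal and check the result.

arm_command --plan '[[[0, 0, -1, 0, 0, 0], [0, 0, -3, 0, 0, 0], [0, 0, -5, 0, 0, 0], [0, 0, -8, 0, 0, 0], [0, 0, -12, 0, 0, 0], [0, 0, -12, 0, 0, 0], [0, 0, -12, 0, 0, 0], [0, 0, -12, 0, 0, 0]]]'

```text
t: 12.8
tool_pos: [0.4883, -0.048, 0.3318]
tool_rot: [-2.45, 0.379, -0.095]
contact_force: [0.3, 0.9, -0.6]
opening: 0.0513
grip_force: 0.0
```

```bash
python3 - <<'E'
from app import *
im,d,W,c=cloud('wrist'); cv2.imwrite('pics/w5.png',im)
P=(W.reshape(-1,3)-S); U=np.c_[P@x,P@y,P@n]
near=np.hypot(U[:,0],U[:,1])<.04
h,e=np.histogram(U[near,2]*1000,bins=np.arange(-10,70,1.)); print([(a,b) for a,b in zip(e,h) if b>100])
m=(U[:,2]>.058)&(U[:,2]<.07)&near; print('puck',cv2.minEnclosingCircle(U[m][:,:2].astype(np.float32)),U[m][:,2].mean())
E
```

```text
[(np.float64(-2.0), np.int64(350)), (np.float64(-1.0), np.int64(1221)), (np.float64(0.0), np.int64(1342)), (np.float64(1.0), np.int64(538)), (np.float64(10.0), np.int64(128)), (np.float64(11.0), np.int64(651)), (np.float64(12.0), np.int64(679)), (np.float64(13.0), np.int64(110)), (np.float64(48.0), np.int64(129)), (np.float64(49.0), np.int64(316)), (np.float64(50.0), np.int64(274)), (np.float64(62.0), np.int64(306)), (np.float64(63.0), np.int64(990)), (np.float64(64.0), np.int64(486))]
puck ((0.0005901290569454432, -0.0009110127575695515), 0.0150648457929492) 0.06349641900695241
```

View pics/w5.png

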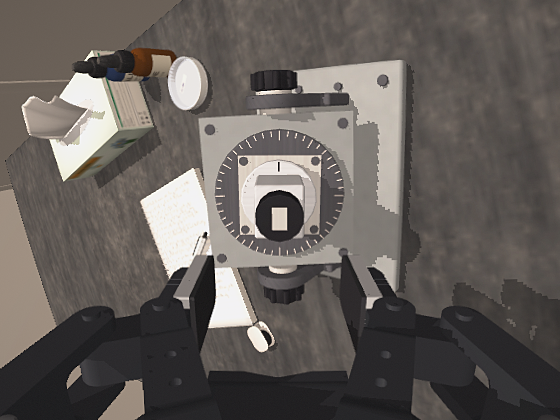

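The puck is seated at (278,215) with its flange line straight at (279,167). The puck top is 63.5 mm above the face, which puts the holder origin at about −11.6 mm, centred within 1 mm and locked.

```bash
python3 -c "
from station import finish_job
print(finish_job())"
```

```text
the job is handed in; nothing more can be done
None
```

The puck holder is locked in the stage (foot about 11.6 mm below the face, centred within about 1 mm, turned about 90°) and released; the job was handed in at about 13 s on the robot's clock, and no verdict came back.

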